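# Set up a snug row of heat sinks on the kitting rack

## Task

Stand the three heat sinks upright side by side on the rack's shelf, under the light bar, with their backs against the rear ledge and their fins to the front: black nearest the red sprung stop, then silver, then blue. Then push the row together with the sliding end plate until the heat sinks touch one another and you feel the sprung stop give by about 8 mm, without ramming it, and leave the plate there to hold the row. Do not topple a heat sink, and leave the other things where they are.

Things in the scene. Friction and masses are not known exactly. Their poses are not given: they have to be found in the camera images.
- rack: white kitting rack, fixed, 460 mm long. Origin: on the table; x to its rear, y along its length to its left (to the sprung stop), z up. Shelf surface 90 mm above the origin, x = -50 to +105 mm. Rear ledge on it, 15 mm high, front face at x = +45 mm: a heat sink with its back on it has its origin at x = +25 mm. Posts of the light bar: x = 58 to 74, y = 207 to 223 mm either side.
- rack_bar (a point): middle of the lower front edge of the slim light bar that runs over the row: rack x = +43 mm, 140 mm above the shelf surface; bar 30 mm deep, 14 mm thick, as long as the rack. It bars an upright hand: lean the tool back some 22 to 35 degrees from vertical, fingers pointing forward and down. A part gripped in its upper third at that lean while it stands is set down upright.
- rack_stopzone (a point): point on the shelf surface, rack x = +15, y = +130 mm. The sprung stop (black block, red pad 50 mm deep, 40 mm high) is clamped somewhere here, elsewhere each time, and is not measured: its pad's face lies at rack y = +110 to +150 mm, to be seen or felt for. The pad gives way to +y, up to 24 mm, by 0.4 N per mm from zero.
- endplate: aluminium plate at the right end of the row, slides along rack y from -140 mm (starts up to 20 mm on) to +110 mm; stays where left; about 6 N to slide, plus what it pushes. Origin: on the shelf, in its face to the row (+y). 10 mm thick, 48 mm high, x = -28 to +40 mm. Yellow grip bar at its front: x = -48 to -28, y = -14 to 0 mm, 44 mm high; push its outer (-y) side or pinch it.
- riser: low green-topped riser, fixed, 120 mm deep (x), 540 mm long (y), 50 mm high, on which the heat sinks and two bystanders start. Origin: centre of its underside
- black_sink: black finned heat sink standing upright: 40 mm deep (its x), 36 mm wide (its y), 70 mm tall, about 0.09 kg. Origin: centre of its underside. Its x points from the fins (-x side) to the solid base plate, its back (+x side); the +y and -y sides are flat, to be gripped. Goes nearest the sprung stop.
- silver_sink: bare aluminium finned heat sink standing upright: 40 mm deep (its x), 36 mm wide (its y), 70 mm tall, about 0.09 kg. Origin: centre of its underside. Its x points from the fins (-x side) to the solid base plate, its back (+x side); the +y and -y sides are flat, to be gripped. Goes in the middle.
- blue_sink: blue finned heat sink standing upright: 40 mm deep (its x), 36 mm wide (its y), 70 mm tall, about 0.09 kg. Origin: centre of its underside. Its x points from the fins (-x side) to the solid base plate, its back (+x side); the +y and -y sides are flat, to be gripped. Goes nearest the end plate.
- black_sink_fins (a point): centre of the fin side of black_sink: 20 mm to -x of its origin, 35 mm up
- silver_sink_fins (a point): centre of the fin side of silver_sink: 20 mm to -x of its origin, 35 mm up
- blue_sink_fins (a point): centre of the fin side of blue_sink: 20 mm to -x of its origin, 35 mm up
- film_cap: yellow film capacitor block 28 x 18 x 24 mm, lying among the heat sinks; bystander, leave alone. Origin: centre of its underside
- terminal: green terminal block 36 x 16 x 24 mm, lying among the heat sinks; bystander, leave alone. Origin: centre of its underside
- can_cap: blue round capacitor, 25 mm across, 36 mm tall, standing to the left; bystander, leave alone. Origin: centre of its underside
- bin: open black parts bin 150 x 100 x 70 mm, to the left; bystander, leave alone. Origin: centre of its underside
- driver: screwdriver lying to the right; bystander, leave alone. Origin: at its middle
- tape: orange ring of tape, 90 mm across, 20 mm high, to the right; bystander, leave alone. Origin: centre of its underside
- relay: black relay 28 x 22 x 18 mm on the rack's shelf, behind the rear ledge; bystander, leave alone. Origin: centre of its underside
Not all that is in view belongs to the job. What is shaped like the blue_sink but orange is not meant.

How it is judged:
At the end, for the whole second after the job is handed in: Released and still on the shelf: upright (0.08 rad), square to the rack (0.1 rad), fins to the front, backs within 8 mm of the ledge, in order black (at the stop), silver, blue (at the plate); each pair of neighbours, and blue and the plate, bear with over 1.2 N, the plate with under 10 N (x of black_sink_fins in the frame of rack between -0.003 and 0.011 m and z of black_sink in the frame of rack between 0.086 and 0.094 m and angle between each of black_sink, silver_sink, blue_sink's own z axis and vertical below 0.08 rad and angle between the x axis of each of black_sink, silver_sink, blue_sink and the x axis of rack, either way round below 0.1 rad and linear speed of each of black_sink, silver_sink, blue_sink below 0.01 m/s and x of silver_sink_fins in the frame of rack between -0.003 and 0.011 m and z of silver_sink in the frame of rack between 0.086 and 0.094 m and x of blue_sink_fins in the frame of rack between -0.003 and 0.011 m and z of blue_sink in the frame of rack between 0.086 and 0.094 m and contact force between black_sink and silver_sink above 1.2 N and contact force between silver_sink and blue_sink above 1.2 N and contact force between blue_sink and endplate between 1.2 and 10 N); the robot touches nothing.
It fails at once if the row is rammed: more than 20 N between the end plate and a heat sink (contact force between endplate and black_sink above 20 N or contact force between endplate and silver_sink above 20 N or contact force between endplate and blue_sink above 20 N).
It fails at once if a heat sink is toppled (leans more than 40 degrees) (angle between any of black_sink, silver_sink, blue_sink's own z axis and vertical above 0.7 rad).
It fails at once if a bystander is moved by more than 30 mm (distance of any of film_cap, terminal, can_cap, bin, driver, tape, relay from where it was at the start of the episode above 0.03 m).
It also fails if it takes over 67 s, if anything falls off the work surface, if the arm or the gripper's body presses on something with over 40 N, if the wrist force passes 120 N, or if a joint passes its speed limit or range.

## Robot

A 6-joint arm with a two-finger parallel gripper is mounted at the origin on the work surface. World frame = base frame: x ahead of the robot, y to its left, z up, the work surface at z = 0. Lengths are in m, angles in rad, forces in N, time in s.
With the tool pointing down it reaches from about 0.3 to 0.95 m from the base axis. Payload 3.1 kg.
Tool frame: the origin (TCP) lies between the finger pads; the fingertips stand 14 mm ahead of it and the grasp point (between the pads) lies 5 mm behind it (manip.tcp_to_tips is the distance from the TCP to the fingertips, in m); z points along the fingers, x is the direction in which the jaws open and shut, and the axes are right-handed (so a half turn about z gives the same grasp; the last joint's range is limited). The gripper opens to 85 mm and grips with 20 to 120 N. Pads are 22 mm wide; open, the fingers measure 114 mm over their backs; the gripper's body (76 mm by 85 mm) begins 54 mm behind the grasp point. The pads swing forward as they close: fully open they stand 13 mm farther back than shut.
Start: joints at [1.091, 0.308, 1.634, -0, 1.2, -0.07], TCP at [0.249, 0.573, 0.245] pointing down, gripper open.
Joint ranges: [-3.06, 3.06], [-0.79, 1.96], [0.05, 2.63], [-1.19, 4.34], [0.05, 2.64], [-2.94, 2.94]. Speed limits (rad/s): [2.79, 2.79, 3.14, 3.14, 3.14, 3.14].

## Interface

Orientations are given as [roll, pitch, yaw] about the fixed x, y, z axes, in that order (R = Rz(yaw) Ry(pitch) Rx(roll)).
In Python, from cell import manip gives the robot as it stands. The module is installed in compiled form; this text tells all that it offers.
- The arm moves only by the tool carry_out, never from a script. Its argument "steps" is one flat list of numbers, 6 for each row, row after row: the shift along the tool's x, y, z in mm, then the turn, a rotation vector about the tool's x, y, z in rad. In form: [tx, ty, tz, ax, ay, az, tx, ty, tz, ax, ay, az, ...]. A call has 1 to 8 rows; each row is the pose to reach, as a shift and turn from the pose commanded when the call began, along the tool's axes at that moment; what a row does not reach only later rows make up. A row lasts 1/8 s, in which the tool goes at most 62.5 mm and 10.7 degrees, less where a joint would pass 70% of its speed; a pose out of reach is approached as far as the arm can. A call with a gripper value outside its range is refused whole. "jaw" is the finger opening in mm, from 0 to 85.4, set as the call begins (left out, the last holds). The fingers move at their own pace and stop on an object; the grip force is fixed at half the most. Time passes only in rows, so rows that repeat a pose let the fingers close. It gives the time, the measured TCP pose, the force and the opening at its end, in the units of the state.
- manip.read_state(): the state, without advancing time (a new reading comes with each control period).
- manip.snapshot(name): name is "side" or "top" or "wrist"; returns a dict with "pixels" (480x640x3 uint8, red, green, blue), "mtx" (3x3 intrinsics, pixels), "position" and "attitude" of the camera in the world. Camera axes: x right, y down, z forward; pixel columns grow to the right and rows downward; lengths in m; the calibration is good to about 2 mm. A picture is of the moment at which its call begins. There is no depth.
- manip.hand_in(): hands the job in, once; it reports no verdict.
The state is a dict: "t": time; "joint_positions": joint angles; "joint_vel": joint speeds; "effort": joint torques, N m; "tool_pos": TCP position; "tool_rot": TCP orientation; "force": force on the tool from outside, world axes, zero at the start; "torque": the same for the moment, N m; "width": finger opening in m.
Only numpy, scipy, OpenCV 4.12 (cv2) and the standard library are available. Lean on these libraries where they do the work, as an engineer would, in place of code of your own. Each camera call takes 0.05 s, during which the arm holds its last target.

## Working session

There is one attempt and no reset: what is moved stays moved. The work goes in short steps, Python scripts to look and compute and a tool call to move; the robot and the scene stay as the last step left them, time stands still between calls to the robot, and variables do not carry over. Pictures are saved under pics/ and viewed, and the job is handed in when it is done.

Besides the shell and the picture viewer there is one more tool, called after "Emit:" as a command line: name --argument value ..., lists and objects as JSON in quotes. carry_out: Moves the arm, as the interface text tells. Its arguments: {"type":"object","properties":{"steps":{"type":"array"},"jaw":{"type":"number"}},"required":["steps"]}

```bash
mkdir -p pics
python3 - <<'E'
from cell import manip
import cv2,numpy as np,pickle
print(manip.read_state())
for n in ["side","top","wrist"]:
    s=manip.snapshot(n); cv2.imwrite(f"pics/{n}0.png",s["pixels"][:,:,::-1]); pickle.dump(s,open(f"{n}0.pkl","wb"))
    print(n,s["mtx"],s["position"],s["attitude"])
E
```

```text
{'t': 0.0, 'joint_positions': array([ 1.09129121e+00,  3.09016414e-01,  1.63522462e+00, -1.19312602e-05,
        1.19970525e+00, -6.97041065e-02]), 'joint_vel': array([ 0.00124362, -0.00056981, -0.00080497,  0.0001913 ,  0.00089327,
        0.00038763]), 'effort': array([ 2.06600685e-03, -4.15246868e+01, -2.76671362e+01,  3.93731546e-05,
        1.00389871e-02,  2.45242823e-06]), 'tool_pos': array([0.24867193, 0.57251501, 0.24402181]), 'tool_rot': array([-3.14143981e+00,  2.34868680e-03,  1.16099984e+00]), 'force': array([-0.13543969, -0.03406599, -0.35056875]), 'torque': array([-0.01763532, -0.02209206,  0.08310371]), 'width': 0.0856439559738807}
side [[579.3050829    0.         308.61899484]
 [  0.         579.3050829  241.62613072]
 [  0.           0.           1.        ]] [0.49524185 1.04664317 0.85839339] [-2.1546923  -0.00581681 -3.10652305]
top [[494.89443457   0.         324.0832725 ]
 [  0.         494.89443457 241.1843541 ]
 [  0.           0.           1.        ]] [0.3687968  0.01380052 1.29483763] [-3.01904507  0.00530653 -1.58815817]
wrist [[352.31167516   0.         313.86815986]
 [  0.         352.31167516 239.31318471]
 [  0.           0.           1.        ]] [0.17248076 0.60630306 0.37212056] [2.80949527e+00 2.75408917e-03 1.16017973e+00]
```

View pics/side0.png

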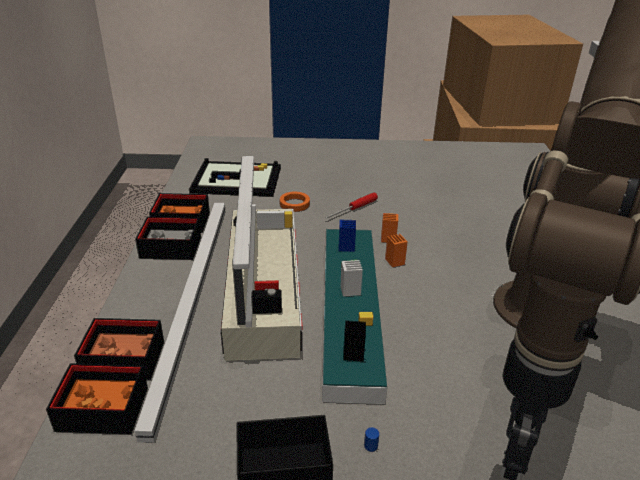

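View pics/top0.png

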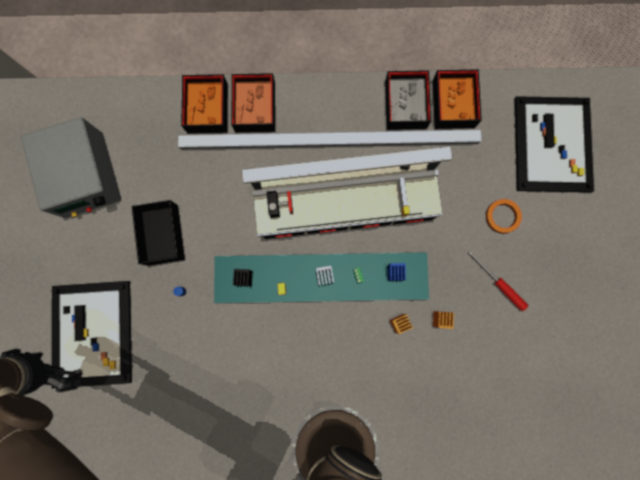

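View pics/wrist0.png

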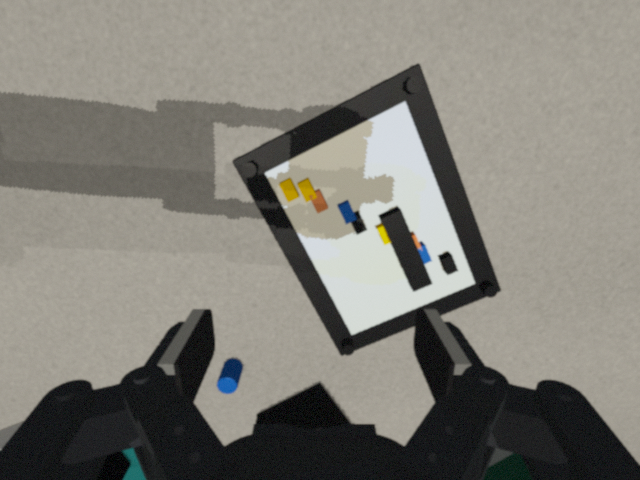

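The side view shows the sinks on the riser: black (355,340), silver (351,278), blue (347,236). The rack is at (262,290) and the stop near (266,298). In the top view they are at black (243,277), silver (325,276), blue (397,271). The red pad is at (290,203) and the yellow grip at (406,210).

Run:
```python
import cv2
t=cv2.imread("pics/top0.png"); 
cv2.imwrite("pics/c1.png",cv2.resize(t[245:310,205:435],None,fx=3.4,fy=3.4,interpolation=cv2.INTER_CUBIC))
cv2.imwrite("pics/c2.png",cv2.resize(t[140:245,235:460],None,fx=3.5,fy=3.5,interpolation=cv2.INTER_CUBIC))
s=cv2.imread("pics/side0.png")
cv2.imwrite("pics/c3.png",cv2.resize(s[150:400,215:415],None,fx=2.4,fy=2.4,interpolation=cv2.INTER_CUBIC))
```

```text
(no output)
```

View pics/c1.png

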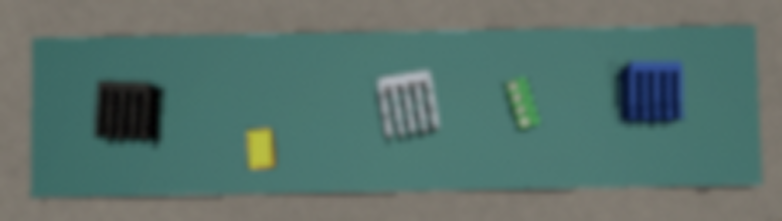

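View pics/c2.png

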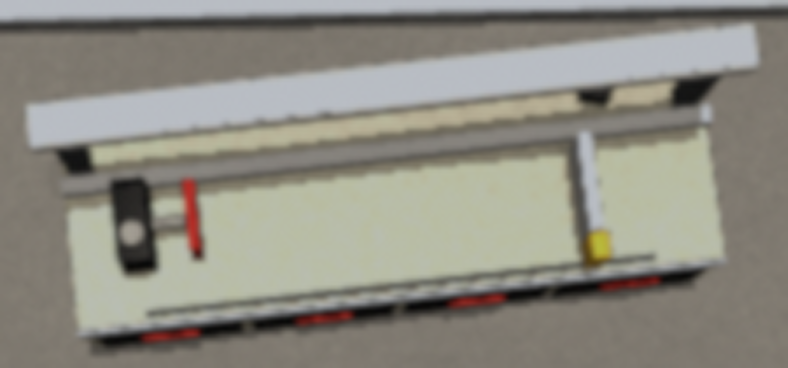

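View pics/c3.png

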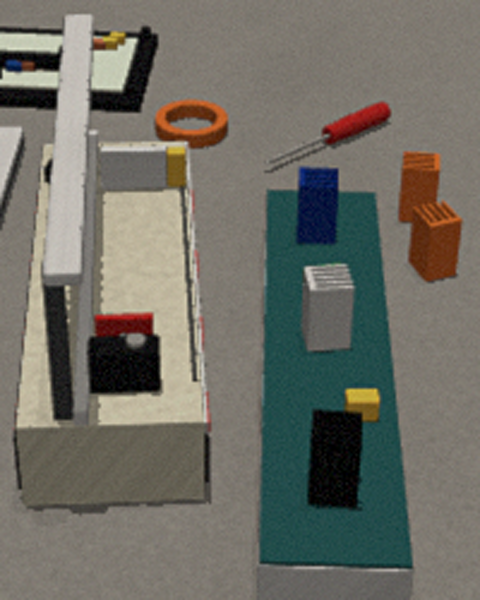

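```bash
cat > h.py <<'E'
import numpy as np,cv2,pickle
from scipy.spatial.transform import Rotation as R
def eul(a): return R.from_euler('xyz',a)
def ray(s,uv):
    K=s["mtx"]; uv=np.atleast_2d(uv).astype(float)
    d=np.c_[(uv[:,0]-K[0,2])/K[0,0],(uv[:,1]-K[1,2])/K[1,1],np.ones(len(uv))]
    return np.array(s["position"]),eul(s["attitude"]).apply(d)
def onplane(s,uv,z):
    p,d=ray(s,uv); return p+d*((z-p[2])/d[:,2])[:,None]
def proj(s,P):
    q=eul(s["attitude"]).inv().apply(np.atleast_2d(P)-np.array(s["position"])); K=s["mtx"]
    return np.c_[q[:,0]/q[:,2]*K[0,0]+K[0,2],q[:,1]/q[:,2]*K[1,1]+K[1,2]]
E
python3 - <<'E'
from h import *
s=pickle.load(open("top0.pkl","rb")); 
c1=lambda a:np.array(a,float)/3.4+[205,245]-0.35
c2=lambda a:np.array(a,float)/3.5+[235,140]-0.35
def show(n,uv,z):
    P=onplane(s,uv,z); print(n,np.round(P[:,:2],4).tolist(), "len",np.round(np.linalg.norm(np.diff(P,axis=0),axis=1),4), "ang",np.round(np.degrees(np.arctan2(*(-np.diff(P,axis=0)[:,:2]).T)),2))
show("barfront L->R",c2([[30,148],[757,68]]),.244)
show("bar rear",c2([[28,103],[752,25]]),.244)
show("shelf front",c2([[80,330],[725,260]]),.09)
show("pad front/rear edges right",c2([[202,254],[195,180]]),.13)
show("plate top +y edge front/rear",c2([[589,235],[577,135]]),.138)
show("grip top corners",c2([[587,235],[607,232],[611,260],[592,263]]),.134)
show("riser",c1([[32,39],[753,26],[762,187],[32,197]]),.05)
show("silver",c1([[377,77],[431,70],[440,130],[388,139]]),.12)
show("black",c1([[98,81],[152,84],[152,139],[96,138]]),.12)
show("blue",c1([[627,64],[682,63],[682,121],[624,121]]),.12)
show("filmcap",c1([[260,148]]),.074)
show("terminal",c1([[521,103]]),.074)
E
```

```text
barfront L->R [[0.6312, 0.1906], [0.6737, -0.2626]] len [0.4552] ang [-5.36]
bar rear [[0.6599, 0.1919], [0.7014, -0.2609]] len [0.4547] ang [-5.24]
shelf front [[0.5382, 0.181], [0.5798, -0.2739]] len [0.4568] ang [-5.22]
pad front/rear edges right [[0.5834, 0.0921], [0.6351, 0.0964]] len [0.0518] ang [-94.78]
plate top +y edge front/rear [[0.5902, -0.1711], [0.6598, -0.1655]] len [0.0698] ang [-94.63]
grip top corners [[0.591, -0.1704], [0.5928, -0.184], [0.5735, -0.186], [0.5716, -0.1731]] len [0.0138 0.0195 0.0131] ang [ -7.6   84.17 171.97]
riser [[0.4892, 0.2965], [0.4893, -0.2393], [0.3705, -0.2409], [0.3726, 0.2954]] len [0.5358 0.1188 0.5362] ang [-1.0000e-02  8.9250e+01 -1.7978e+02]
silver [[0.4514, 0.0389], [0.4557, 0.0011], [0.4137, -0.0044], [0.4081, 0.0319]] len [0.0381 0.0423 0.0367] ang [ -6.38  82.58 171.22]
black [[0.4521, 0.2341], [0.4493, 0.1963], [0.411, 0.1963], [0.4124, 0.2353]] len [0.0379 0.0383 0.0391] ang [   4.19   89.94 -177.98]
blue [[0.4574, -0.136], [0.4574, -0.1744], [0.417, -0.1729], [0.4177, -0.1326]] len [0.0384 0.0405 0.0403] ang [-3.0000e-02  9.2140e+01 -1.7899e+02]
filmcap [[0.4048, 0.1253]] len [] ang []
terminal [[0.434, -0.0642]] len [] ang []
```

```bash
cat >> h.py <<'E'
PSI=np.radians(5.3); O=np.array([.609,-.041,0]) 
def rack(x,y,z): return O+R.from_euler('z',PSI).apply([x,y,z])
def unrack(p): return R.from_euler('z',-PSI).apply(np.array(p)-O)
def pose(G,yawdeg,lean=30):
    p=np.radians(yawdeg);t=np.radians(lean)
    x=np.array([-np.sin(p),np.cos(p),0]);z=np.array([np.sin(t)*np.cos(p),np.sin(t)*np.sin(p),-np.cos(t)])
    M=np.c_[x,np.cross(z,x),z]; return np.array(G)+.005*z,R.from_matrix(M)
def cur():
    from cell import manip
    st=manip.read_state(); return st,np.array(st["tool_pos"]),eul(st["tool_rot"])
def rel(G,yaw,lean=30):
    st,p,r=cur(); P,Q=pose(G,yaw,lean)
    d=r.inv().apply(P-p)*1000; a=(r.inv()*Q).as_rotvec(); print("rel",np.round(d,1),np.round(a,3))
    return d,a
def stat():
    st,p,r=cur(); z=r.apply([0,0,1]); G=p-.005*z
    print("t",round(st["t"],2),"G",np.round(G,4),"rackG",np.round(unrack(G)*1000,1),"F",np.round(st["force"],2),"w",round(st["width"]*1000,1))
E
python3 - <<'E'
from h import *
rel([.420,.2155,.20],0); stat()
E
```

```text
rel [-258.3  301.7   49.1] [-0.517  0.109 -0.4  ]
t 0.15 G [0.2487 0.5727 0.2493] rackG [-302.   644.4  249.3] F [-0.11  0.15 -0.35] w 85.4
```

Emit:
carry_out --steps '[-258, 302, 49, -0.517, 0.109, -0.4, -258, 302, 49, -0.517, 0.109, -0.4, -258, 302, 49, -0.517, 0.109, -0.4, -258, 302, 49, -0.517, 0.109, -0.4, -258, 302, 49, -0.517, 0.109, -0.4, -258, 302, 49, -0.517, 0.109, -0.4, -258, 302, 49, -0.517, 0.109, -0.4, -258, 302, 49, -0.517, 0.109, -0.4]' --jaw 62

```text
t: 1.15
tool_pos: [0.4233, 0.2142, 0.1958]
tool_rot: [2.618, -0.001, 1.567]
force: [1.2, -0.2, 0.2]
width: 0.0621
```

```bash
cat > snap.py <<'E'
import sys
from h import *
from cell import manip
stat()
for n in sys.argv[2:]:
    s=manip.snapshot(n); pickle.dump(s,open(f"{n}_{sys.argv[1]}.pkl","wb")); cv2.imwrite(f"pics/{n}_{sys.argv[1]}.png",s["pixels"][:,:,::-1])
E
python3 snap.py a wrist
```

```text
t 1.15 G [0.4208 0.2142 0.2001] rackG [-163.8  271.5  200.1] F [ 1.21 -0.15  0.17] w 62.1
```

View pics/wrist_a.png

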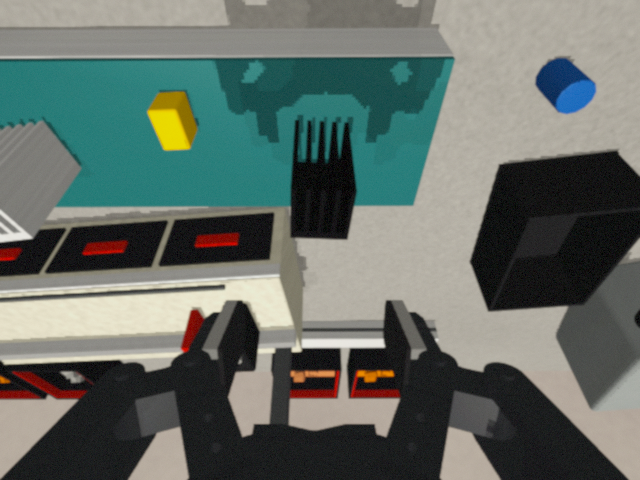

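Run:
```python
from h import *
s=pickle.load(open("wrist_a.pkl","rb")); im=cv2.imread("pics/wrist_a.png")
c=np.clip(cv2.resize(im[100:250,265:385],None,fx=4,fy=4,interpolation=cv2.INTER_CUBIC).astype(float)*2.5,0,255)
cv2.imwrite("pics/wa2.png",c)
c=cv2.resize(im[285:360,180:310],None,fx=5,fy=5,interpolation=cv2.INTER_CUBIC)
cv2.imwrite("pics/wa3.png",c)
print(onplane(s,[[292,237],[348,239],[293,185],[356,185]],.12))
```

```text
[[0.45100036 0.200362   0.12      ]
 [0.45309004 0.23524676 0.12      ]
 [0.40921363 0.20306673 0.12      ]
 [0.40939905 0.23652333 0.12      ]][ WARN:0@0.651] global loadsave.cpp:1063 imwrite_ Unsupported depth image for selected encoder is fallbacked to CV_8U.
```

View pics/wa2.png

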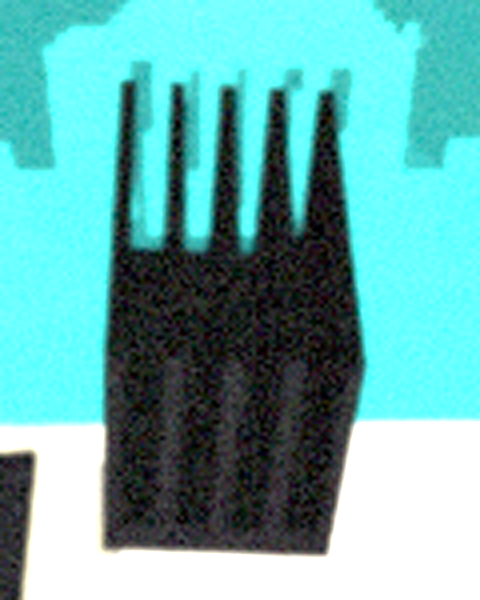

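Run:
```python
from h import *
rel([.431,.2175,.14],-2.5);rel([.431,.2175,.105],-2.5)
```

```text
rel [  1.8 -21.5  57.4] [ 0.001 -0.022  0.035]
rel [  1.7 -39.   87.7] [ 0.001 -0.022  0.035]
```

View pics/wa3.png

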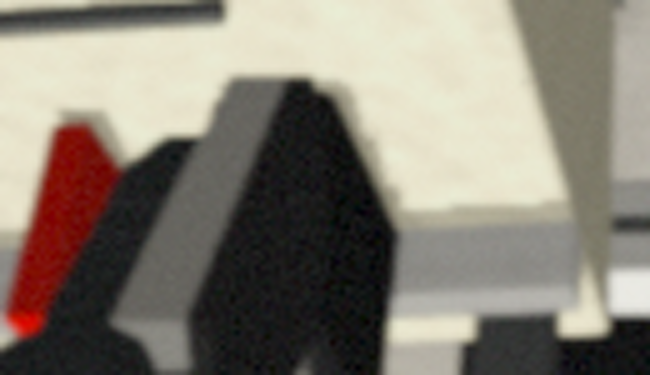

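Emit:
carry_out --steps '[1, -11, 29, 0, -0.01, 0.017, 2, -21, 57, 0, -0.022, 0.035, 2, -28, 70, 0, -0.022, 0.035, 2, -35, 81, 0, -0.022, 0.035, 2, -39, 88, 0, -0.022, 0.035, 2, -39, 88, 0, -0.022, 0.035]'

```text
t: 1.95
tool_pos: [0.4329, 0.2196, 0.0999]
tool_rot: [2.618, 0.001, 1.532]
force: [-0.3, -0.2, -0.2]
width: 0.0618
```

Emit:
carry_out --steps '[0, 0, 0, 0, 0, 0, 0, 0, 0, 0, 0, 0, 0, 0, 0, 0, 0, 0, 0, 0, 0, 0, 0, 0, 0, 0, 0, 0, 0, 0]' --jaw 25

```text
t: 2.58
tool_pos: [0.434, 0.2191, 0.1012]
tool_rot: [2.616, -0.002, 1.53]
force: [-3.5, 2.6, 5.6]
width: 0.0355
```

```bash
python3 snap.py b wrist side
python3 - <<'E'
from h import *
rel([.44,.2175,.16],0);rel(rack(-90,92,.19*1000) if 0 else rack(-.09,.092,.19),5.3)
rel(rack(-.03,.092,.16),5.3);rel(rack(.021,.092,.15),5.3)
E
```

```text
t 2.58 G [0.4315 0.2192 0.1056] rackG [-152.7  275.5  105.6] F [-3.53  2.64  5.62] w 35.5
rel [ -1.1  34.7 -42.8] [ 0.002  0.019 -0.036]
rel [-173.   117.3  -29.8] [ 0.002  0.065 -0.116]
rel [-165.1  153.7   26. ] [ 0.002  0.065 -0.116]
rel [-158.3  192.3   60. ] [ 0.002  0.065 -0.116]
```

View pics/wrist_b.png

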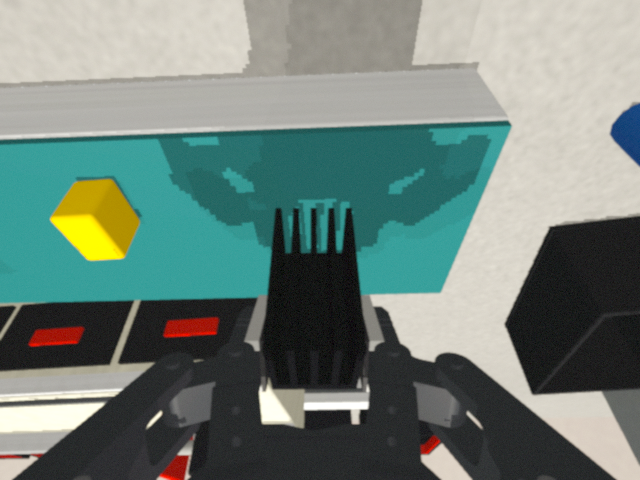

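Run:
```python
from h import *
rel([.433,.2175,.18],0);rel(rack(-.09,.086,.19),5.3)
rel(rack(-.03,.086,.165),5.3);rel(rack(.018,.086,.152),5.3)
```

```text
rel [ -1.4  38.7 -63.6] [ 0.002  0.019 -0.036]
rel [-179.   118.   -29.4] [ 0.002  0.065 -0.116]
rel [-171.   156.9   22. ] [ 0.002  0.065 -0.116]
rel [-164.7  191.5   57.2] [ 0.002  0.065 -0.116]
```

Emit:
carry_out --steps '[0, 10, -16, 0, 0, 0, -1, 25, -42, 0, 0.01, -0.02, -1, 39, -63, 0, 0.019, -0.036, -40, 55, -58, 0, 0.03, -0.055, -85, 75, -48, 0, 0.045, -0.08, -130, 97, -38, 0, 0.055, -0.1, -165, 112, -32, 0, 0.065, -0.116, -179, 118, -29, 0, 0.065, -0.116]'

```text
t: 3.68
tool_pos: [0.5133, 0.0343, 0.1841]
tool_rot: [2.619, 0.002, 1.662]
force: [0.9, 0.2, -0.9]
width: 0.0355
```

```bash
python3 snap.py c wrist side
python3 - <<'E'
from h import *
rel(rack(-.03,.086,.165),5.3);rel(rack(.018,.086,.152),5.3);rel(rack(.018,.086,.1465),5.3)
E
```

```text
t 3.67 G [0.5108 0.0341 0.1885] rackG [-90.9  83.8 188.5] F [ 0.92  0.16 -0.87] w 35.5
rel [ 4.3 39.4 50.9] [ 0.001  0.005 -0.004]
rel [ 4.6 74.4 86.2] [ 0.001  0.005 -0.004]
rel [ 4.7 71.7 90.9] [ 0.001  0.005 -0.004]
```

View pics/wrist_c.png

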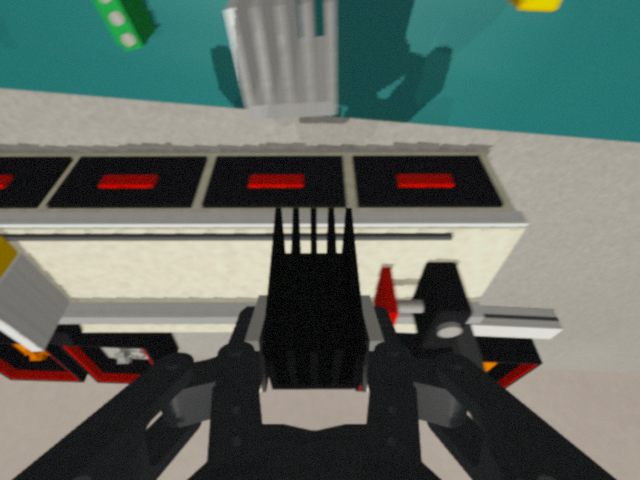

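View pics/side_c.png

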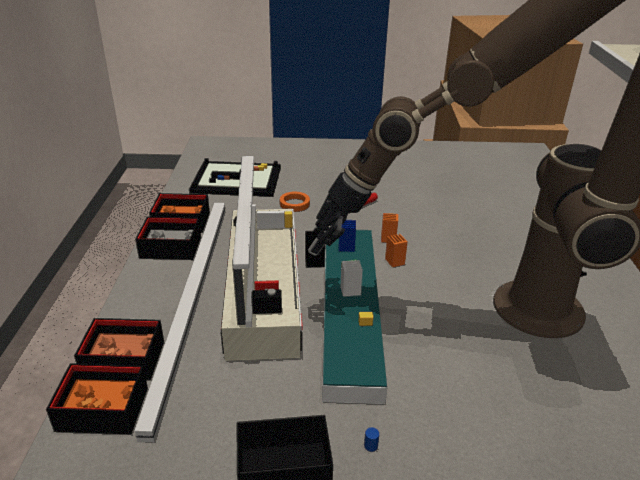

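Run:
```python
from h import *
s=pickle.load(open("wrist_c.pkl","rb"));im=cv2.imread("pics/wrist_c.png")
cv2.imwrite("pics/wc2.png",cv2.resize(im[215:345,355:545],None,fx=4,fy=4,interpolation=cv2.INTER_CUBIC))
for uv,z in [((387,266),.09),((387,266),.094),((526,224),.09)]: print(unrack(onplane(s,uv,z)[0]))
for P in [rack(-.01,.135,.13),rack(-.01,.135,.09),rack(.04,.135,.13),rack(-.05,.23,.09)]: print(proj(s,P))
```

```text
[-0.00613127  0.13959134  0.09      ]
[-0.01149401  0.13822746  0.094     ]
[-0.05314897  0.22535775  0.09      ]
[[388.97868419 309.34746923]]
[[381.76142783 262.95556963]]
[[378.99516493 341.20130964]]
[[530.77081441 227.21177099]]
```

View pics/wc2.png

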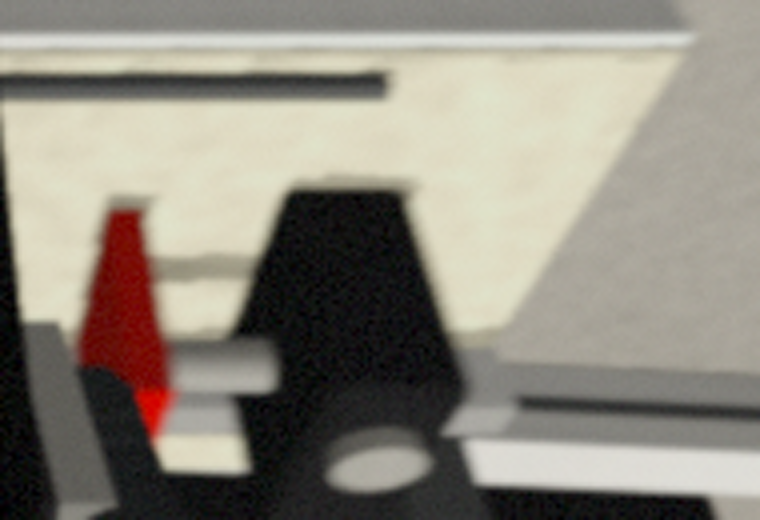

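Emit:
carry_out --steps '[2, 20, 26, 0, 0.005, -0.004, 4, 39, 51, 0, 0.005, -0.004, 4, 51, 63, 0, 0.005, -0.004, 5, 63, 75, 0, 0.005, -0.004, 5, 74, 86, 0, 0.005, -0.004, 5, 74, 86, 0, 0.005, -0.004, 5, 74, 86, 0, 0.005, -0.004]'

```text
t: 4.65
tool_pos: [0.6191, 0.0509, 0.1469]
tool_rot: [2.619, -0.001, 1.669]
force: [0.1, 0.9, -1.3]
width: 0.0352
```

```bash
python3 snap.py d side
python3 - <<'E'
from h import *
rel(rack(.018,.086,.1465),5.3)
rel(rack(.03,.086,.1465),5.3)
im=cv2.imread("pics/side_d.png");cv2.imwrite("pics/sd.png",cv2.resize(im[170:370,205:405],None,fx=3,fy=3,interpolation=cv2.INTER_CUBIC))
E
```

```text
t 4.65 G [0.6166 0.0507 0.1512] rackG [ 16.   90.6 151.2] F [ 0.08  0.91 -1.27] w 35.2
rel [-4.5 -0.8  5.2] [-0.    -0.003  0.004]
rel [-4.6  9.6 11.2] [-0.    -0.003  0.004]
```

View pics/sd.png

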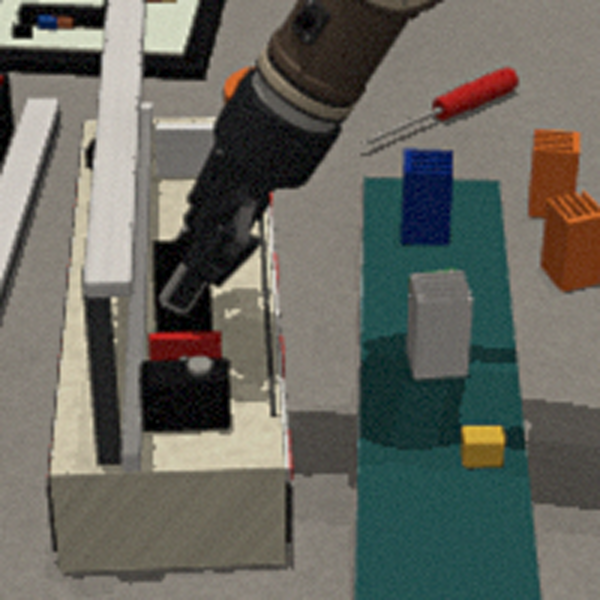

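Emit:
carry_out --steps '[-4, 0, 1, 0, 0, 0, -4, -0.5, 3, 0, 0, 0, -4, -1, 5, 0, 0, 0, -4, -1, 5, 0, 0, 0]'

```text
t: 5.2
tool_pos: [0.6217, 0.0468, 0.1422]
tool_rot: [2.618, -0.001, 1.668]
force: [0.8, -0.1, -2.2]
width: 0.0355
```

Run:
```python
from h import *
stat();rel(rack(.030,.086,.1455),5.3)
```

```text
t 5.2 G [0.6192 0.0466 0.1466] rackG [ 18.3  86.3 146.6] F [ 0.84 -0.14 -2.24] w 35.5
rel [-0.3  9.6  6.8] [ 0.    -0.003  0.004]
```

Emit:
carry_out --steps '[0, 2, 1.2, 0, 0, 0, 0, 3.5, 2, 0, 0, 0, 0, 5, 3, 0, 0, 0, 0, 5, 3, 0, 0, 0]'

```text
t: 5.7
tool_pos: [0.6279, 0.0475, 0.1425]
tool_rot: [2.617, -0.0, 1.669]
force: [0.1, -0.5, -1.0]
width: 0.0353
```

Run:
```python
from h import *
stat()
```

```text
t 5.7 G [0.6254 0.0472 0.1468] rackG [ 24.5  86.3 146.8] F [ 0.07 -0.51 -1.05] w 35.3
```

Emit:
carry_out --steps '[0, 1, 0.6, 0, 0, 0, 0, 2, 1.2, 0, 0, 0, 0, 3, 1.8, 0, 0, 0, 0, 3, 1.8, 0, 0, 0]'

```text
t: 6.2
tool_pos: [0.6286, 0.0478, 0.1415]
tool_rot: [2.623, -0.001, 1.669]
force: [-12.0, -2.4, 7.9]
width: 0.0352
```

Run:
```python
from h import *
stat()
```

```text
t 6.2 G [0.6261 0.0475 0.1458] rackG [ 25.2  86.6 145.8] F [-12.02  -2.38   7.91] w 35.2
```

Emit:
carry_out --steps '[0, -1.3, -0.7, 0, 0, 0, 0, -1.3, -0.7, 0, 0, 0, 0, -1.3, -0.7, 0, 0, 0, 0, -1.3, -0.7, 0, 0, 0]' --jaw 45

```text
t: 6.7
tool_pos: [0.6301, 0.0477, 0.1425]
tool_rot: [2.617, -0.0, 1.669]
force: [0.1, 0.9, -0.0]
width: 0.0446
```

Emit:
carry_out --steps '[0, -6, -10, 0, 0, 0, 0, -15, -23, 0, 0, 0, 0, -30, -45, 0, 0, 0, 0, -50, -75, 0, 0, 0, 0, -70, -105, 0, 0, 0]'

```text
t: 7.32
tool_pos: [0.5156, 0.0365, 0.1985]
tool_rot: [2.617, -0.0, 1.669]
force: [-0.6, -0.1, 0.1]
width: 0.0448
```

```bash
python3 snap.py e wrist side
python3 - <<'E'
from h import *
im=cv2.imread("pics/side_e.png");cv2.imwrite("pics/se.png",cv2.resize(im[170:370,205:405],None,fx=3,fy=3,interpolation=cv2.INTER_CUBIC))
rel([.425,.016,.20],7);
E
```

```text
t 7.33 G [0.5131 0.0363 0.2029] rackG [-88.3  85.8 202.9] F [-0.62 -0.06  0.09] w 44.8
rel [-11.7 -78.5 -41.6] [ 0.002  0.012 -0.021]
```

View pics/se.png

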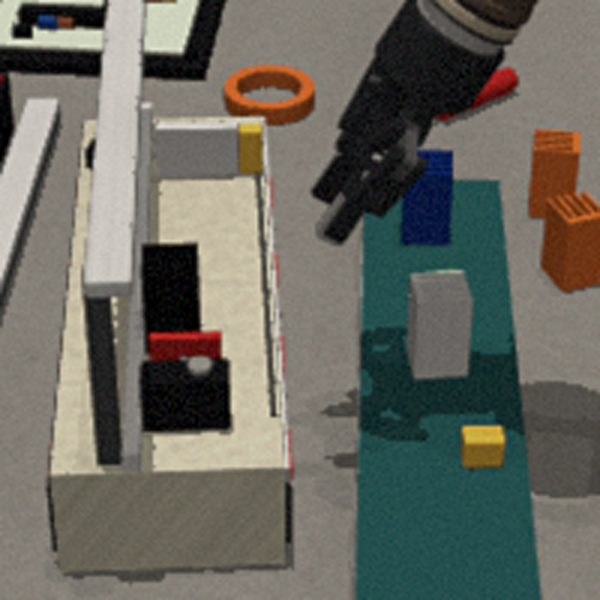

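View pics/wrist_e.png

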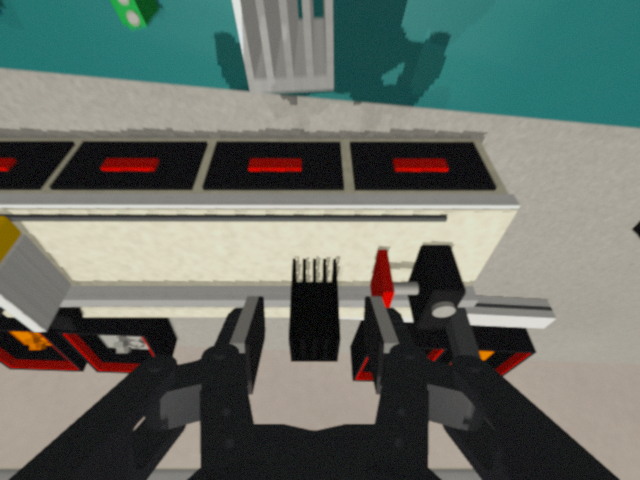

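Emit:
carry_out --steps '[-6, -39, -20, 0, 0.006, -0.01, -12, -78, -42, 0, 0.012, -0.021, -12, -78, -42, 0, 0.012, -0.021, -12, -78, -42, 0, 0.012, -0.021]' --jaw 62

```text
t: 7.92
tool_pos: [0.4313, 0.0157, 0.1964]
tool_rot: [2.614, 0.0, 1.692]
force: [0.4, -0.1, -0.2]
width: 0.062
```

```bash
python3 snap.py f wrist
python3 - <<'E'
from h import *
im=cv2.imread("pics/wrist_f.png");cv2.imwrite("pics/wf.png",cv2.resize(im[90:270,250:400],None,fx=3.3,fy=3.3,interpolation=cv2.INTER_CUBIC))
s=pickle.load(open("wrist_f.pkl","rb"))
E
```

```text
t 7.92 G [0.4288 0.0154 0.2007] rackG [-174.2   72.8  200.7] F [ 0.38 -0.06 -0.21] w 62.0
```

View pics/wf.png

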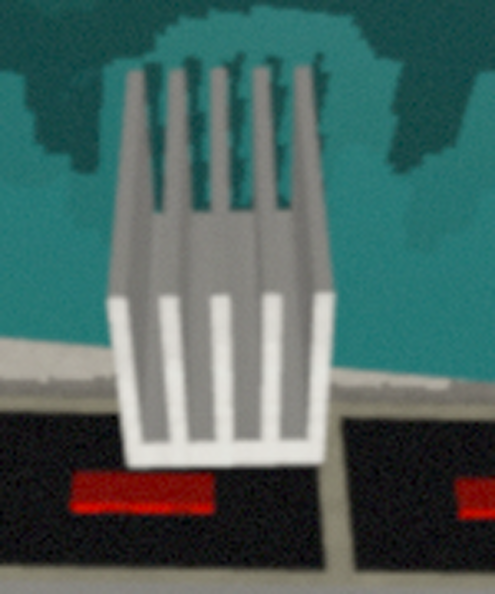

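Run:
```python
from h import *
s=pickle.load(open("wrist_f.pkl","rb"))
c=np.array([[108,296],[333,292],[322,465],[129,467]])/3.3+[250,90]-.35
P=onplane(s,c,.12);print(P,P.mean(0)); d=P[[2,3]].mean(0)-P[[0,1]].mean(0);print(np.degrees(np.arctan2(d[1],d[0])))
rel([.4322,.018,.14],7.5);rel([.4322,.018,.105],7.5)
```

```text
[[ 0.41636445 -0.00317917  0.12      ]
 [ 0.41123496  0.03219308  0.12      ]
 [ 0.45161311  0.03826335  0.12      ]
 [ 0.45650219  0.00283033  0.12      ]] [0.43392868 0.0175269  0.12      ]
8.532425181142864
rel [  2.2 -27.7  54.2] [ 0.003  0.005 -0.008]
rel [  2.2 -45.3  84.5] [ 0.003  0.005 -0.008]
```

Emit:
carry_out --steps '[1, -14, 27, 0, 0.01, -0.012, 2, -28, 54, 0, 0.01, -0.012, 2, -34, 65, 0, 0.01, -0.012, 2, -40, 76, 0, 0.01, -0.012, 2, -45, 84, 0, 0.01, -0.012, 2, -45, 84, 0, 0.01, -0.012]'

```text
t: 8.72
tool_pos: [0.4336, 0.0186, 0.0994]
tool_rot: [2.619, -0.004, 1.708]
force: [0.4, 0.8, 0.4]
width: 0.0621
```

Emit:
carry_out --steps '[0, 0, 0, 0, 0, 0, 0, 0, 0, 0, 0, 0, 0, 0, 0, 0, 0, 0, 0, 0, 0, 0, 0, 0, 0, 0, 0, 0, 0, 0]' --jaw 25

```text
t: 9.35
tool_pos: [0.4338, 0.0182, 0.1009]
tool_rot: [2.615, -0.003, 1.708]
force: [0.9, 1.1, 2.9]
width: 0.0349
```

Run:
```python
from h import *
stat();rel([.434,.0175,.18],7);rel(rack(-.09,.018,.19),5.3)
```

```text
t 9.35 G [0.4313 0.0179 0.1052] rackG [-171.5   75.1  105.2] F [0.95 1.07 2.94] w 34.9
rel [ -0.6  39.8 -63.3] [ 0.003 -0.01   0.011]
rel [-60.5 110.9 -33.8] [ 0.003 -0.025  0.037]
```

Emit:
carry_out --steps '[0, 10, -16, 0, 0, 0, 0, 25, -42, 0, 0, 0, -1, 40, -63, 0, -0.01, 0.011, -15, 60, -55, 0, -0.015, 0.018, -35, 85, -45, 0, -0.02, 0.03, -60, 111, -34, 0, -0.025, 0.037, -60, 111, -34, 0, -0.025, 0.037, -60, 111, -34, 0, -0.025, 0.037]'

```text
t: 10.35
tool_pos: [0.5179, -0.03, 0.1836]
tool_rot: [2.621, -0.001, 1.664]
force: [-0.2, -0.4, -0.8]
width: 0.0351
```

Run:
```python
from h import *
stat();rel(rack(-.03,.018,.165),5.3);rel(rack(.018,.018,.152),5.3);rel(rack(.018,.018,.1465),5.3)
```

```text
t 10.35 G [ 0.5154 -0.0302  0.1879] rackG [-92.2  19.4 187.9] F [-0.21 -0.45 -0.8 ] w 35.1
rel [-1.5 42.6 50.8] [-0.003 -0.001 -0.   ]
rel [-1.5 77.8 86. ] [-0.003 -0.001 -0.   ]
rel [-1.5 75.  90.8] [-0.003 -0.001 -0.   ]
```

Emit:
carry_out --steps '[-1, 21, 26, 0, 0, 0, -1.5, 43, 51, 0, 0, 0, -1.5, 55, 63, 0, 0, 0, -1.5, 67, 75, 0, 0, 0, -1.5, 78, 86, 0, 0, 0, -1.5, 76, 89, 0, 0, 0, -1.5, 75, 91, 0, 0, 0, -1.5, 75, 91, 0, 0, 0]'

```text
t: 11.35
tool_pos: [0.6288, -0.0217, 0.1433]
tool_rot: [2.618, -0.0, 1.663]
force: [-0.6, 0.4, -0.3]
width: 0.0353
```

Run:
```python
from h import *
stat();rel(rack(.0285,.018,.1455),5.3)
```

```text
t 11.35 G [ 0.6263 -0.0219  0.1477] rackG [ 19.   17.4 147.7] F [-0.65  0.44 -0.32] w 35.3
rel [0.6 7.1 6.6] [-0. -0. -0.]
```

Emit:
carry_out --steps '[0, 2.5, 2, 0, 0, 0, 0, 4.5, 4, 0, 0, 0, 0, 6, 5.5, 0, 0, 0, 0, 7, 6.6, 0, 0, 0, 0, 7, 6.6, 0, 0, 0]'

```text
t: 11.98
tool_pos: [0.6346, -0.0207, 0.1412]
tool_rot: [2.626, -0.003, 1.666]
force: [-25.0, -4.2, 21.9]
width: 0.0354
```

Run:
```python
from h import *
stat()
```

```text
t 11.97 G [ 0.6321 -0.0209  0.1455] rackG [ 24.9  17.9 145.5] F [-24.98  -4.17  21.91] w 35.4
```

Emit:
carry_out --steps '[0, -2, -1.9, 0, 0, 0, 0, -2, -1.9, 0, 0, 0]'

```text
t: 12.22
tool_pos: [0.6342, -0.0209, 0.1414]
tool_rot: [2.621, -0.001, 1.664]
force: [-9.3, -2.3, 4.5]
width: 0.0353
```

Emit:
carry_out --steps '[0, 0, 0, 0, 0, 0, 0, 0, 0, 0, 0, 0, 0, 0, 0, 0, 0, 0]' --jaw 45

```text
t: 12.6
tool_pos: [0.6372, -0.0212, 0.1429]
tool_rot: [2.616, 0.001, 1.664]
force: [0.8, 0.1, -0.5]
width: 0.0451
```

Emit:
carry_out --steps '[0, -6, -10, 0, 0, 0, 0, -15, -23, 0, 0, 0, 0, -30, -45, 0, 0, 0, 0, -50, -75, 0, 0, 0, 0, -70, -105, 0, 0, 0]'

```text
t: 13.22
tool_pos: [0.5218, -0.0315, 0.1986]
tool_rot: [2.617, 0.0, 1.664]
force: [0.3, 0.1, 0.2]
width: 0.045
```

```bash
python3 snap.py g wrist side
python3 - <<'E'
from h import *
im=cv2.imread("pics/side_g.png");cv2.imwrite("pics/sg.png",cv2.resize(im[170:370,205:405],None,fx=3,fy=3,interpolation=cv2.INTER_CUBIC))
rel([.425,-.154,.20],0);
E
```

```text
t 13.22 G [ 0.5194 -0.0318  0.2029] rackG [-88.4  17.5 202.9] F [0.26 0.12 0.18] w 45.0
rel [-113.3  -92.2  -49.3] [ 0.002 -0.046  0.08 ]
```

View pics/wrist_g.png

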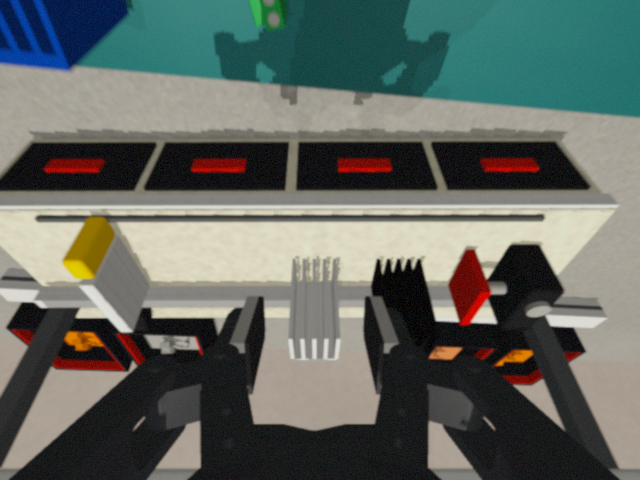

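View pics/sg.png

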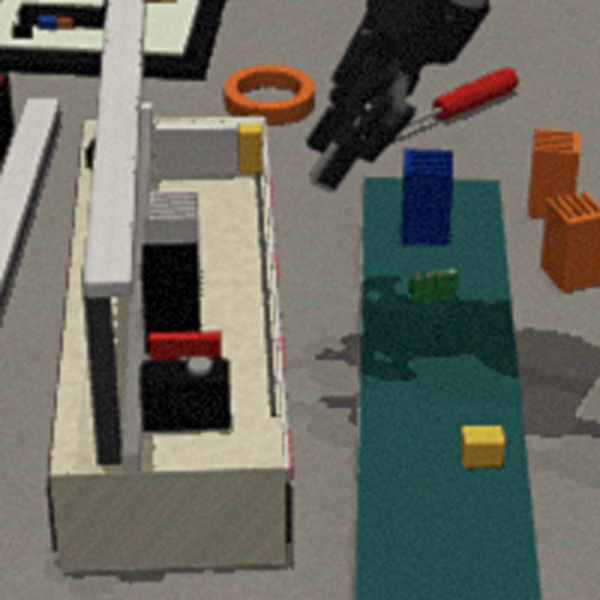

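Black and silver both stand against the ledge, squarely aligned. Next is blue.

Emit:
carry_out --steps '[-30, -25, -13, 0, -0.012, 0.02, -60, -50, -26, 0, -0.025, 0.04, -90, -75, -40, 0, -0.038, 0.06, -113, -92, -49, 0, -0.046, 0.08, -113, -92, -49, 0, -0.046, 0.08, -113, -92, -49, 0, -0.046, 0.08]' --jaw 62

```text
t: 14.08
tool_pos: [0.4307, -0.1536, 0.1946]
tool_rot: [2.617, -0.0, 1.571]
force: [0.3, 0.3, -0.2]
width: 0.0621
```

```bash
python3 snap.py i wrist
python3 - <<'E'
from h import *
im=cv2.imread("pics/wrist_i.png");cv2.imwrite("pics/wi.png",cv2.resize(im[90:270,250:400],None,fx=3.3,fy=3.3,interpolation=cv2.INTER_CUBIC))
E
```

```text
t 14.07 G [ 0.4282 -0.1536  0.1989] rackG [-190.5  -95.4  198.9] F [ 0.31  0.25 -0.17] w 62.1
```

View pics/wi.png

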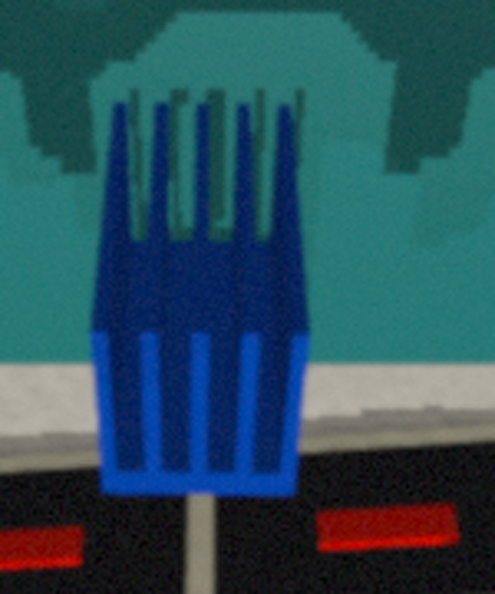

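View pics/wrist_i.png

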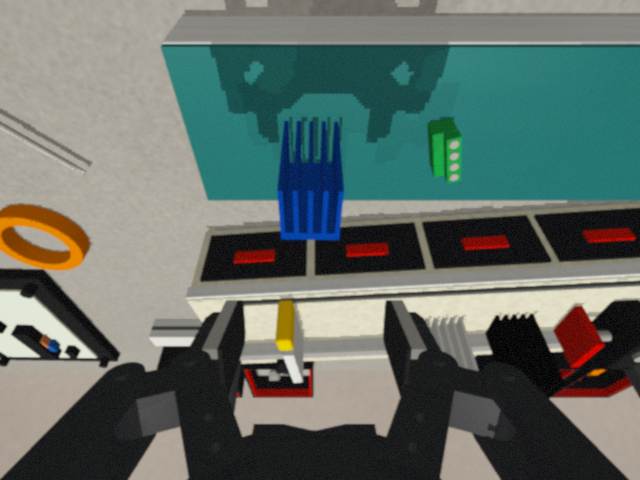

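Run:
```python
from h import *
s=pickle.load(open("wrist_i.pkl","rb"))
c=np.array([[92,331],[309,331],[297,495],[101,494]])/3.3+[250,90]-.35
P=onplane(s,c,.12);print(P,P.mean(0)); d=P[[2,3]].mean(0)-P[[0,1]].mean(0);print(np.degrees(np.arctan2(d[1],d[0])))
M=P.mean(0)
rel([.437,M[1]+.0005,.14],0);rel([.437,M[1]+.0005,.105],0)
```

```text
[[ 0.419149   -0.17319688  0.12      ]
 [ 0.41915338 -0.13807874  0.12      ]
 [ 0.45972251 -0.13779913  0.12      ]
 [ 0.45943549 -0.17466693  0.12      ]] [ 0.43936509 -0.15593542  0.12      ]
-0.8435032786518852
rel [ -2.2 -22.   55.3] [ 0.001 -0.001  0.001]
rel [ -2.2 -39.5  85.6] [ 0.001 -0.001  0.001]
```

Emit:
carry_out --steps '[-1, -11, 27, 0, 0, 0, -2, -21, 56, 0, 0, 0, -2, -27, 66, 0, 0, 0, -2, -33, 77, 0, 0, 0, -2, -38.5, 86, 0, 0, 0, -2, -38.5, 86, 0, 0, 0]'

```text
t: 14.88
tool_pos: [0.4419, -0.153, 0.1045]
tool_rot: [2.625, 0.001, 1.571]
force: [-0.6, 0.2, -0.2]
width: 0.0623
```

Emit:
carry_out --steps '[0, 0, 0, 0, 0, 0, 0, 0, 0, 0, 0, 0, 0, 0, 0, 0, 0, 0, 0, 0, 0, 0, 0, 0, 0, 0, 0, 0, 0, 0]' --jaw 25

```text
t: 15.5
tool_pos: [0.4421, -0.1543, 0.1056]
tool_rot: [2.623, 0.001, 1.568]
force: [-1.5, 1.1, 7.0]
width: 0.0352
```

Run:
```python
from h import *
stat();rel([.44,-.155,.18],0);rel(rack(-.09,-.05,.19),5.3)
```

```text
t 15.5 G [ 0.4397 -0.1543  0.1099] rackG [-179.1  -97.2  109.9] F [-1.53  1.13  6.95] w 35.2
rel [ -0.8  35.1 -60.7] [-0.005  0.002 -0.002]
rel [ 55.5 112.9 -27.9] [-0.005  0.048 -0.082]
```

Emit:
carry_out --steps '[0, 10, -16, 0, 0, 0, 0, 23, -40, 0, 0, 0, -1, 35, -61, 0, 0, 0, 15, 56, -52, 0, 0.015, -0.025, 35, 85, -40, 0, 0.032, -0.055, 55, 113, -28, 0, 0.048, -0.082, 55, 113, -28, 0, 0.048, -0.082, 55, 113, -28, 0, 0.048, -0.082]'

```text
t: 16.5
tool_pos: [0.5249, -0.0987, 0.1838]
tool_rot: [2.627, -0.001, 1.664]
force: [0.6, -0.1, -0.4]
width: 0.0353
```

```bash
python3 snap.py j wrist
python3 - <<'E'
from h import *
stat();rel(rack(-.03,-.05,.169),5.3);rel(rack(.018,-.05,.157),5.3);rel(rack(.018,-.05,.1513),5.3)
E
```

```text
t 16.5 G [ 0.5224 -0.099   0.1881] rackG [-91.6 -49.7 188.1] F [ 0.57 -0.15 -0.39] w 35.3
t 16.55 G [ 0.5222 -0.0992  0.1882] rackG [-91.8 -49.9 188.2] F [-0.01  0.28 -0.58] w 35.0
rel [-0.1 44.4 47.1] [-0.008 -0.001 -0.   ]
rel [-0.1 80.2 81.2] [-0.008 -0.001 -0.   ]
rel [-0.1 77.4 86.2] [-0.008 -0.001 -0.   ]
```

View pics/wrist_j.png

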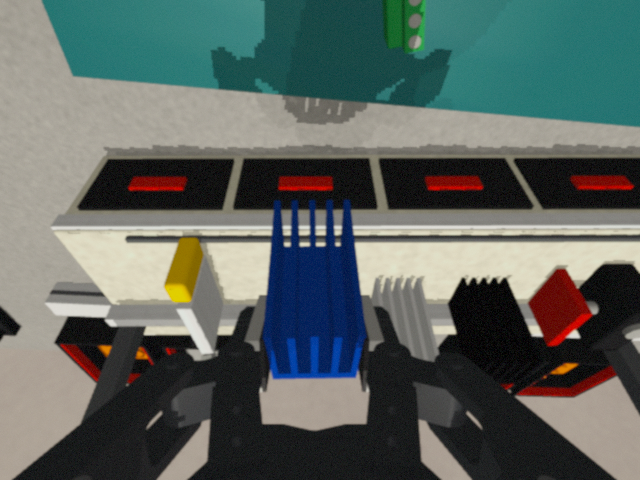

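Emit:
carry_out --steps '[0, 22, 24, 0, 0, 0, 0, 44, 47, -0.004, 0, 0, 0, 56, 59, -0.004, 0, 0, 0, 68, 70, -0.004, 0, 0, 0, 80, 81, -0.004, 0, 0, 0, 78, 84, -0.004, 0, 0, 0, 77.5, 86, -0.004, 0, 0, 0, 77.5, 86, -0.004, 0, 0]'

```text
t: 17.55
tool_pos: [0.6347, -0.0887, 0.1481]
tool_rot: [2.621, -0.001, 1.664]
force: [-0.1, -0.3, -0.9]
width: 0.0351
```

Run:
```python
from h import *
stat();rel(rack(.0275,-.05,.150),5.3,29.7)
```

```text
t 17.55 G [ 0.6322 -0.089   0.1524] rackG [ 18.7 -49.9 152.4] F [-0.05 -0.32 -0.93] w 35.1
rel [-0.1  6.4  6.5] [ 0.002 -0.001 -0.   ]
```

Emit:
carry_out --steps '[0, 2, 2, 0, 0, 0, 0, 3.6, 3.6, 0, 0, 0, 0, 5, 5, 0, 0, 0, 0, 5.7, 5.8, 0, 0, 0, 0, 5.7, 5.8, 0, 0, 0]'

```text
t: 18.18
tool_pos: [0.6426, -0.088, 0.1459]
tool_rot: [2.622, -0.001, 1.664]
force: [-4.2, -1.2, 1.2]
width: 0.0354
```

Run:
```python
from h import *
stat()
```

```text
t 18.18 G [ 0.6401 -0.0883  0.1503] rackG [ 26.6 -50.  150.3] F [-4.22 -1.17  1.18] w 35.4
```

Emit:
carry_out --steps '[0, -0.5, 0.3, 0, 0, 0, 0, -0.5, 0.3, 0, 0, 0, 0, -0.5, 0.3, 0, 0, 0, 0, -0.5, 0.3, 0, 0, 0]' --jaw 45

```text
t: 18.68
tool_pos: [0.6433, -0.0882, 0.1461]
tool_rot: [2.62, 0.0, 1.663]
force: [-0.5, -0.7, -0.1]
width: 0.045
```

Emit:
carry_out --steps '[0, -6, -10, 0, 0, 0, 0, -15, -23, 0, 0, 0, 0, -30, -45, 0, 0, 0, 0, -50, -75, 0, 0, 0, 0, -70, -105, 0, 0, 0, 0, -70, -105, 0, 0, 0]'

```text
t: 19.42
tool_pos: [0.5287, -0.0989, 0.2034]
tool_rot: [2.618, 0.001, 1.662]
force: [0.1, 0.4, -0.2]
width: 0.0447
```

```bash
python3 snap.py k wrist side top
python3 - <<'E'
from h import *
im=cv2.imread("pics/side_k.png");cv2.imwrite("pics/sk.png",cv2.resize(im[170:370,205:405],None,fx=3,fy=3,interpolation=cv2.INTER_CUBIC))
E
```

```text
t 19.43 G [ 0.5262 -0.0992  0.2077] rackG [-87.8 -50.3 207.7] F [ 0.07  0.42 -0.24] w 44.7
```

View pics/wrist_k.png

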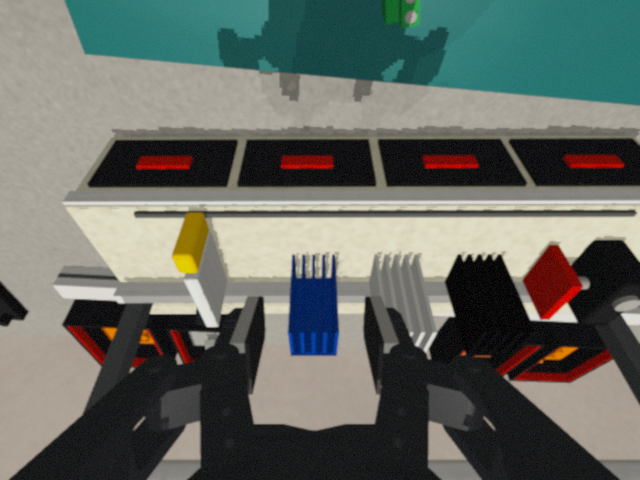

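View pics/sk.png

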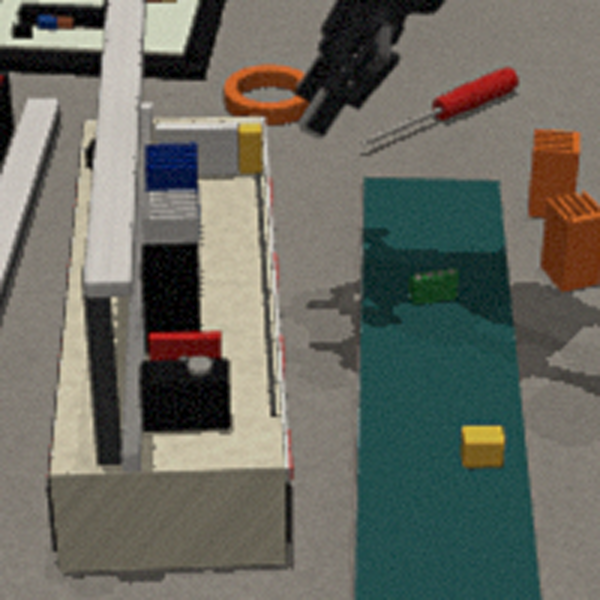

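Run:
```python
from h import *
s=pickle.load(open("wrist_k.pkl","rb"));im=cv2.imread("pics/wrist_k.png")
cv2.imwrite("pics/wk2.png",cv2.resize(im[195:335,110:300],None,fx=4,fy=4,interpolation=cv2.INTER_CUBIC))
for f in(-.128,-.125): print([proj(s,rack(x,y,z)).round(1).tolist() for x,y,z in[(-.048,f,.134),(-.048,f-.014,.134),(-.028,f,.134),(-.028,f-.014,.134)]])
```

```text
[[[191.1, 254.7]], [[168.9, 254.7]], [[199.0, 273.2]], [[178.2, 273.2]]]
[[[195.8, 254.7]], [[173.6, 254.7]], [[203.4, 273.2]], [[182.6, 273.2]]]
```

View pics/wk2.png

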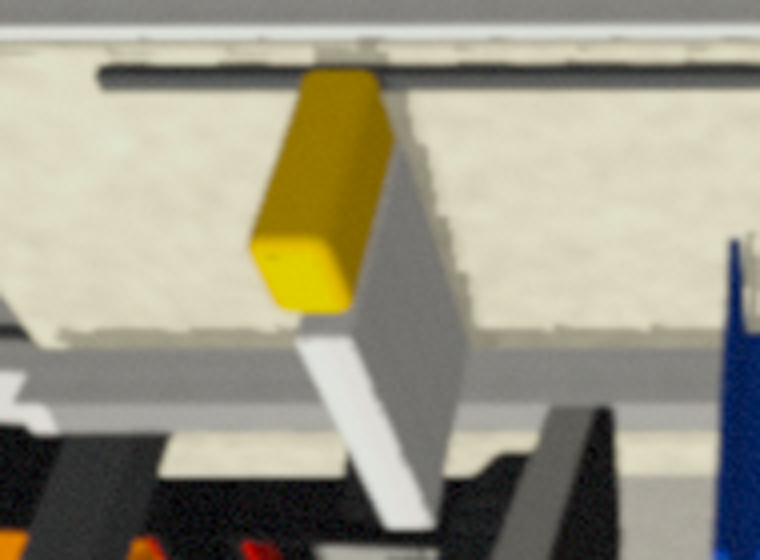

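Run:
```python
from h import *
rel(rack(-.07,-.134,.18),5.3);rel(rack(-.040,-.134,.140),5.3);rel(rack(-.040,-.134,.122),5.3)
```

```text
rel [-83.6   0.4  31.3] [-0.001  0.    -0.   ]
rel [-83.5   6.4  80.9] [-0.001  0.    -0.   ]
rel [-83.5  -2.6  96.5] [-0.001  0.    -0.   ]
```

Emit:
carry_out --steps '[-40, 0, 15, 0, 0, 0, -83, 0, 31, 0, 0, 0, -84, 3, 50, 0, 0, 0, -84, 6, 66, 0, 0, 0, -84, 6, 81, 0, 0, 0, -84, 2, 89, 0, 0, 0, -84, -2, 96, 0, 0, 0, -84, -2, 96, 0, 0, 0]' --jaw 45

```text
t: 20.58
tool_pos: [0.5835, -0.1776, 0.1169]
tool_rot: [2.622, -0.001, 1.664]
force: [0.5, 0.2, -0.0]
width: 0.045
```

```bash
python3 snap.py l wrist
```

```text
t 20.57 G [ 0.581  -0.1778  0.1212] rackG [ -40.5 -133.6  121.2] F [ 0.52  0.19 -0.01] w 45.0
```

View pics/wrist_l.png

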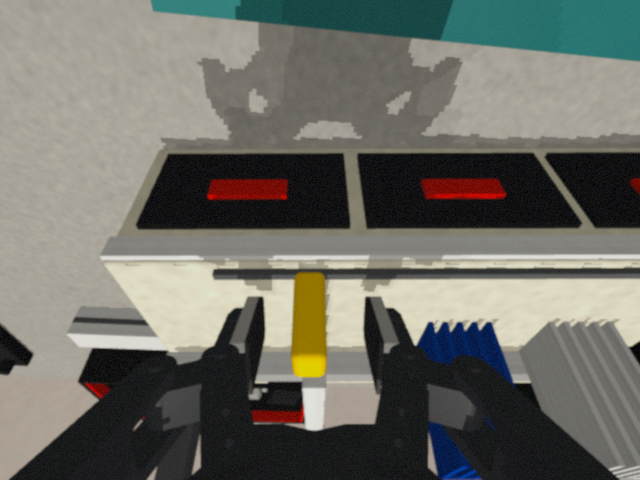

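Emit:
carry_out --steps '[0, 0, 0, 0, 0, 0, 0, 0, 0, 0, 0, 0, 0, 0, 0, 0, 0, 0, 0, 0, 0, 0, 0, 0, 0, 0, 0, 0, 0, 0]' --jaw 5

```text
t: 21.25
tool_pos: [0.5845, -0.1787, 0.1188]
tool_rot: [2.619, 0.001, 1.663]
force: [-5.1, -2.5, 5.6]
width: 0.013
```

Run:
```python
from h import *
stat()
```

```text
t 21.25 G [ 0.582  -0.179   0.1231] rackG [ -39.6 -134.9  123.1] F [-5.11 -2.52  5.6 ] w 13.0
```

Emit:
carry_out --steps '[3, 0, 0, 0, 0, 0, 9, 0, 0, 0, 0, 0, 16, 0, 0, 0, 0, 0, 24, 0, 0, 0, 0, 0, 32, 0, 0, 0, 0, 0, 40, 0, 0, 0, 0, 0, 46, 0, 0, 0, 0, 0, 50, 0, 0, 0, 0, 0]'

```text
t: 22.25
tool_pos: [0.5798, -0.1301, 0.1187]
tool_rot: [2.618, 0.004, 1.662]
force: [-7.3, -6.2, 6.6]
width: 0.013
```

Run:
```python
from h import *
stat()
```

```text
t 22.25 G [ 0.5773 -0.1303  0.1231] rackG [-39.8 -86.  123.1] F [-7.32 -6.25  6.63] w 13.0
```

Emit:
carry_out --steps '[3, 0, 0, 0, 0, 0, 6, 0, 0, 0, 0, 0, 9, 0, 0, 0, 0, 0, 12, 0, 0, 0, 0, 0, 15, 0, 0, 0, 0, 0, 18, 0, 0, 0, 0, 0, 21, 0, 0, 0, 0, 0, 24, 0, 0, 0, 0, 0]'

```text
t: 23.25
tool_pos: [0.5776, -0.1066, 0.1187]
tool_rot: [2.618, 0.004, 1.661]
force: [-8.9, -6.9, 7.0]
width: 0.0128
```

Emit:
carry_out --steps '[3, 0, 0, 0, 0, 0, 6, 0, 0, 0, 0, 0, 9, 0, 0, 0, 0, 0, 12, 0, 0, 0, 0, 0, 15, 0, 0, 0, 0, 0, 18, 0, 0, 0, 0, 0, 21, 0, 0, 0, 0, 0, 24, 0, 0, 0, 0, 0]'

```text
t: 24.25
tool_pos: [0.5753, -0.0827, 0.1187]
tool_rot: [2.618, 0.004, 1.661]
force: [-8.7, -9.6, 8.0]
width: 0.0129
```

```bash
python3 snap.py m wrist side
python3 - <<'E'
from h import *
im=cv2.imread("pics/side_m.png");cv2.imwrite("pics/sm.png",cv2.resize(im[170:370,205:405],None,fx=3,fy=3,interpolation=cv2.INTER_CUBIC))
E
```

```text
t 24.25 G [ 0.5728 -0.0829  0.123 ] rackG [-39.9 -38.3 123. ] F [-8.74 -9.65  8.01] w 12.9
```

View pics/wrist_m.png

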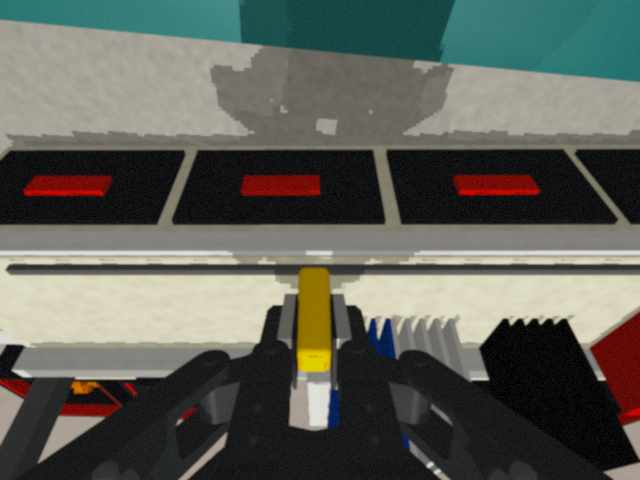

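View pics/sm.png

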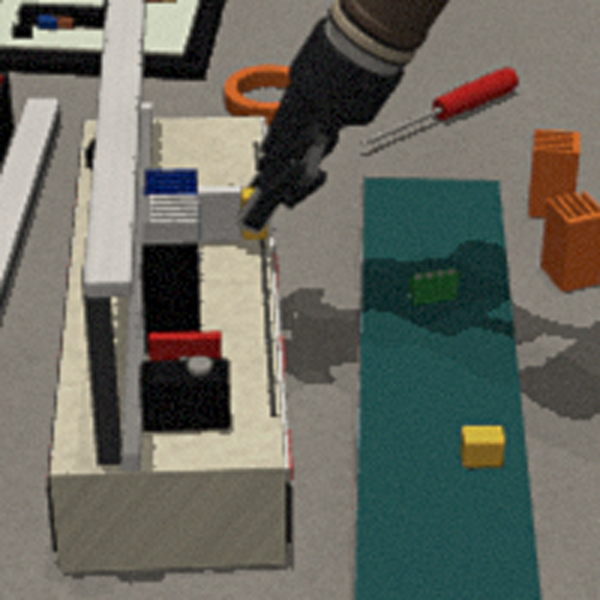

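Emit:
carry_out --steps '[3, -0.4, -0.7, 0, 0, 0, 6, -0.6, -1.2, 0, 0, 0, 9, -0.6, -1.2, 0, 0, 0, 12, -0.6, -1.2, 0, 0, 0, 15, -0.6, -1.2, 0, 0, 0, 18, -0.6, -1.2, 0, 0, 0, 21, -0.6, -1.2, 0, 0, 0, 24, -0.6, -1.2, 0, 0, 0]'

```text
t: 25.35
tool_pos: [0.5729, -0.0586, 0.1188]
tool_rot: [2.618, 0.003, 1.661]
force: [3.7, -6.7, -5.3]
width: 0.0131
```

```bash
cat > st.py <<'E'
from h import *
stat(); st,_,_=cur(); print("rackF",R.from_euler('z',-PSI).apply(st["force"]).round(2))
E
python3 st.py
```

```text
t 25.35 G [ 0.5704 -0.0588  0.1231] rackG [-40.1 -14.2 123.1] F [ 3.67 -6.72 -5.25] w 13.1
rackF [ 3.03 -7.03 -5.25]
```

Emit:
carry_out --steps '[3, 0, 0.3, 0, 0, 0, 6, 0, 0.3, 0, 0, 0, 9, 0, 0.3, 0, 0, 0, 12, 0, 0.3, 0, 0, 0, 15, 0, 0.3, 0, 0, 0, 18, 0, 0.3, 0, 0, 0, 21, 0, 0.3, 0, 0, 0, 24, 0, 0.3, 0, 0, 0]'

```text
t: 26.35
tool_pos: [0.5706, -0.0347, 0.1188]
tool_rot: [2.618, 0.003, 1.661]
force: [0.8, -8.3, -0.8]
width: 0.0127
```

```bash
python3 st.py; python3 snap.py n wrist side top
python3 - <<'E'
from h import *
im=cv2.imread("pics/side_n.png");cv2.imwrite("pics/sn.png",cv2.resize(im[190:350,205:325],None,fx=3.7,fy=3.7,interpolation=cv2.INTER_CUBIC))
im=cv2.imread("pics/wrist_n.png");cv2.imwrite("pics/wn.png",im)
E
```

```text
t 26.35 G [ 0.5681 -0.0349  0.1231] rackG [-40.1   9.9 123.1] F [ 0.75 -8.26 -0.82] w 12.7
rackF [-0.01 -8.29 -0.82]
t 26.35 G [ 0.5681 -0.0349  0.1231] rackG [-40.1   9.9 123.1] F [ 0.75 -8.26 -0.82] w 12.7
```

View pics/sn.png

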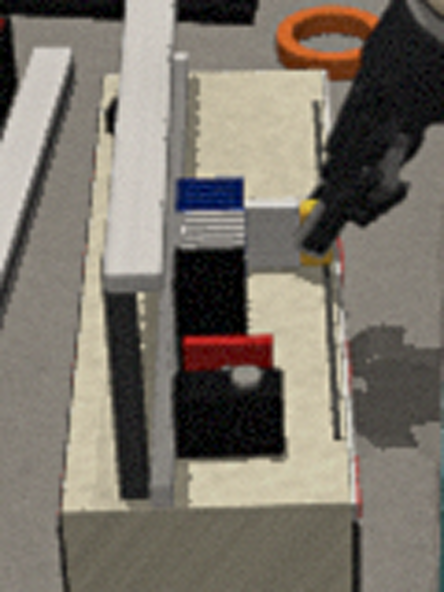

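View pics/wn.png

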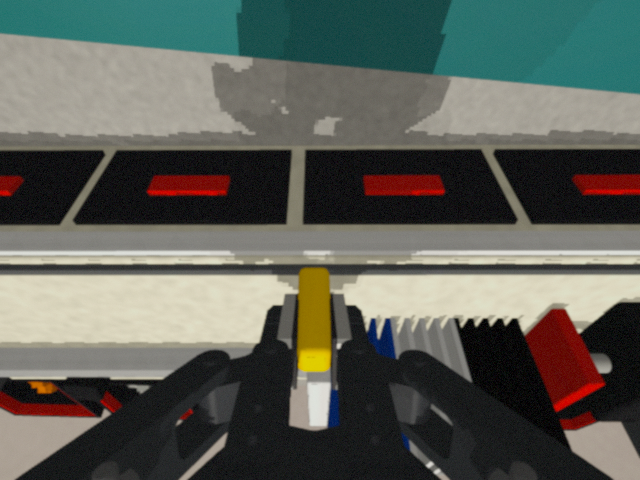

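Emit:
carry_out --steps '[1, 0, 0, 0, 0, 0, 2, 0, 0, 0, 0, 0, 3, 0, 0, 0, 0, 0, 4, 0, 0, 0, 0, 0, 5, 0, 0, 0, 0, 0, 6, 0, 0, 0, 0, 0]'

```text
t: 27.25
tool_pos: [0.5701, -0.0287, 0.1188]
tool_rot: [2.618, 0.003, 1.661]
force: [0.2, -7.5, -0.6]
width: 0.0129
```

```bash
python3 st.py; python3 snap.py o wrist top
python3 - <<'E'
from h import *
def c(n): return cv2.imread(f"pics/wrist_{n}.png")[290:440,430:640]
cv2.imwrite("pics/wo.png",cv2.resize(np.vstack([c("n"),c("o")]),None,fx=2,fy=2,interpolation=cv2.INTER_CUBIC))
E
```

```text
t 27.25 G [ 0.5676 -0.0289  0.1231] rackG [-40.1  15.8 123.1] F [ 0.15 -7.47 -0.58] w 12.9
rackF [-0.54 -7.45 -0.58]
t 27.25 G [ 0.5676 -0.0289  0.1231] rackG [-40.1  15.8 123.1] F [ 0.15 -7.47 -0.58] w 12.9
```

View pics/wo.png

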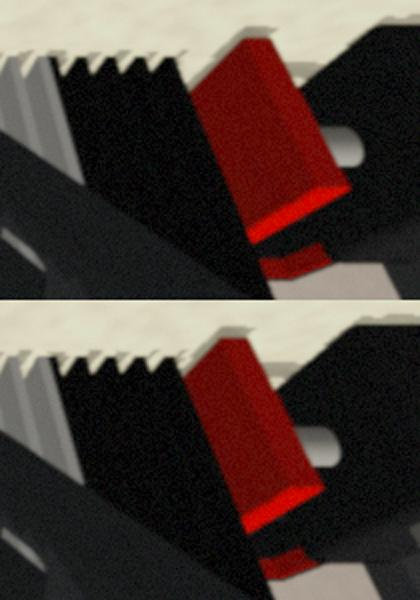

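Emit:
carry_out --steps '[1, 0, 0, 0, 0, 0, 2, 0, 0, 0, 0, 0, 3, 0, 0, 0, 0, 0, 4, 0, 0, 0, 0, 0, 4, 0, 0, 0, 0, 0]'

```text
t: 27.98
tool_pos: [0.5697, -0.0246, 0.1188]
tool_rot: [2.618, 0.003, 1.661]
force: [0.4, -8.3, -0.3]
width: 0.013
```

```bash
python3 st.py; python3 snap.py p wrist top
python3 - <<'E'
from h import *
def c(n): return cv2.imread(f"pics/wrist_{n}.png")[290:440,430:640]
cv2.imwrite("pics/wo.png",cv2.resize(np.vstack([c("o"),c("p")]),None,fx=2,fy=2,interpolation=cv2.INTER_CUBIC))
def red(n):
    im=cv2.imread(f"pics/wrist_{n}.png").astype(int)[290:440,430:640]; m=(im[...,2]>60)&(im[...,1]<40)
    return [(y+290,430+np.where(m[y])[0].min(),430+np.where(m[y])[0].max()) for y in (30,50,70,85)]
for n in "nop": print(n,red(n))
E
```

```text
t 27.98 G [ 0.5672 -0.0248  0.1231] rackG [-40.2  20.  123.1] F [ 0.44 -8.29 -0.28] w 13.0
rackF [-0.33 -8.29 -0.28]
t 27.98 G [ 0.5672 -0.0248  0.1231] rackG [-40.2  20.  123.1] F [ 0.44 -8.29 -0.28] w 13.0
n [(320, np.int64(541), np.int64(569)), (340, np.int64(526), np.int64(582)), (360, np.int64(535), np.int64(591)), (375, np.int64(541), np.int64(600))]
o [(320, np.int64(531), np.int64(557)), (340, np.int64(526), np.int64(570)), (360, np.int64(535), np.int64(578)), (375, np.int64(541), np.int64(588))]
p [(320, np.int64(523), np.int64(549)), (340, np.int64(526), np.int64(562)), (360, np.int64(535), np.int64(569)), (375, np.int64(541), np.int64(579))]
```

View pics/wo.png

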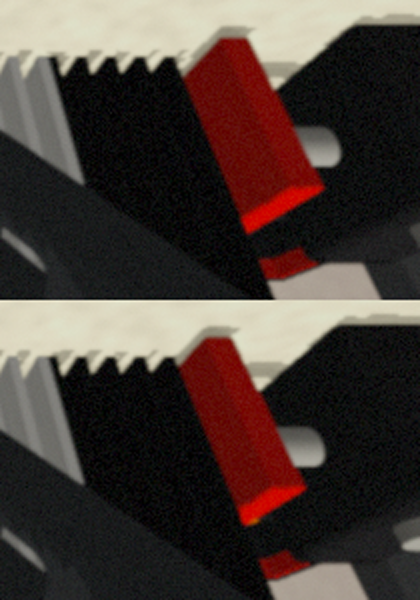

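Emit:
carry_out --steps '[1, 0, 0, 0, 0, 0, 2, 0, 0, 0, 0, 0, 3, 0, 0, 0, 0, 0, 3, 0, 0, 0, 0, 0]'

```text
t: 28.58
tool_pos: [0.5694, -0.0218, 0.1188]
tool_rot: [2.618, 0.003, 1.661]
force: [-0.6, -7.8, -0.9]
width: 0.0129
```

```bash
cat > red.py <<'E'
from h import *
import sys,glob
def red(n):
    im=cv2.imread(f"pics/wrist_{n}.png").astype(int)[290:440,430:640]; m=(im[...,2]>60)&(im[...,1]<40)
    return [430+int(np.where(m[y])[0].max()) for y in (30,40,50,60,70,85)]
for n in sys.argv[1]: print(n,red(n))
E
python3 st.py; python3 snap.py q wrist; python3 red.py nopq
```

```text
t 28.57 G [ 0.5669 -0.022   0.1231] rackG [-40.2  22.8 123.1] F [-0.62 -7.79 -0.87] w 12.9
rackF [-1.34 -7.7  -0.87]
t 28.57 G [ 0.5669 -0.022   0.1231] rackG [-40.2  22.8 123.1] F [-0.62 -7.79 -0.87] w 12.9
n [569, 574, 582, 587, 591, 600]
o [557, 562, 570, 575, 578, 588]
p [549, 554, 562, 566, 569, 579]
q [548, 553, 560, 565, 568, 577]
```

Emit:
carry_out --steps '[1, 0, 0, 0, 0, 0, 2, 0, 0, 0, 0, 0, 3, 0, 0, 0, 0, 0, 4, 0, 0, 0, 0, 0, 5, 0, 0, 0, 0, 0, 6, 0, 0, 0, 0, 0, 6, 0, 0, 0, 0, 0]'

```text
t: 29.5
tool_pos: [0.5688, -0.0162, 0.1187]
tool_rot: [2.617, 0.003, 1.661]
force: [-1.2, -10.2, -0.7]
width: 0.0133
```

```bash
python3 st.py; python3 snap.py r wrist; python3 red.py qr
```

```text
t 29.5 G [ 0.5663 -0.0164  0.1231] rackG [-40.2  28.4 123.1] F [ -1.24 -10.16  -0.7 ] w 13.3
rackF [ -2.18 -10.    -0.7 ]
t 29.5 G [ 0.5663 -0.0164  0.1231] rackG [-40.2  28.4 123.1] F [ -1.24 -10.16  -0.7 ] w 13.3
q [548, 553, 560, 565, 568, 577]
r [548, 555, 560, 565, 568, 577]
```

View pics/wrist_r.png

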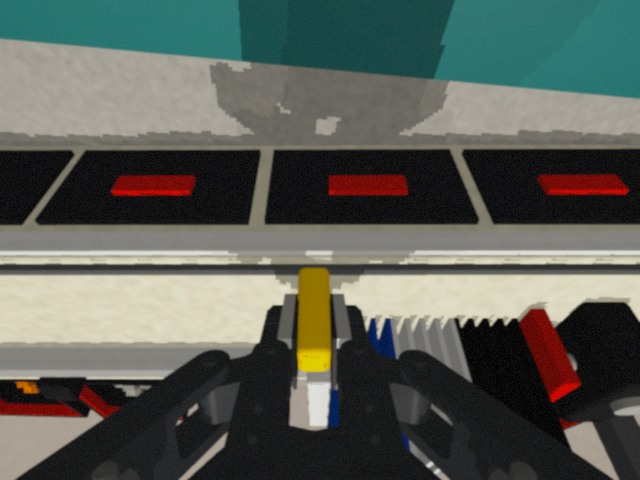

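Emit:
carry_out --steps '[0, 0, 0, 0, 0, 0, 0, 0, 0, 0, 0, 0, 0, 0, 0, 0, 0, 0, 0, 0, 0, 0, 0, 0]' --jaw 40

```text
t: 30.05
tool_pos: [0.5679, -0.0135, 0.1183]
tool_rot: [2.62, -0.0, 1.664]
force: [-0.0, -0.4, -0.2]
width: 0.0399
```

```bash
python3 st.py; python3 snap.py s wrist
```

```text
t 30.05 G [ 0.5654 -0.0137  0.1226] rackG [-40.9  31.2 122.6] F [-0.01 -0.35 -0.16] w 39.9
rackF [-0.04 -0.35 -0.16]
t 30.05 G [ 0.5654 -0.0137  0.1226] rackG [-40.9  31.2 122.6] F [-0.01 -0.35 -0.16] w 39.9
```

View pics/wrist_s.png

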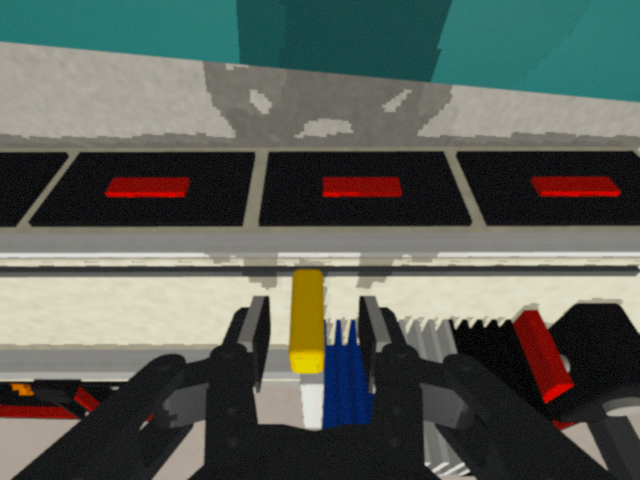

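Emit:
carry_out --steps '[-2, 0, -12, 0, 0, 0, -2, 0, -30, 0, 0, 0, -2, 0, -60, 0, 0, 0, -2, -20, -100, 0, 0, 0, -2, -50, -140, 0, 0, 0, -2, -50, -140, 0, 0, 0, -2, -50, -140, 0, 0, 0]'

```text
t: 30.98
tool_pos: [0.456, -0.0267, 0.2158]
tool_rot: [2.618, 0.001, 1.663]
force: [-0.7, 0.2, -0.2]
width: 0.0399
```

```bash
python3 st.py; python3 snap.py u wrist side top
python3 - <<'E'
from h import *
im=cv2.imread("pics/side_u.png");a=cv2.resize(im[190:350,205:325],None,fx=3.5,fy=3.5,interpolation=cv2.INTER_CUBIC)
im=cv2.imread("pics/top_u.png");b=cv2.resize(im[140:245,235:460],None,fx=3.5,fy=3.5,interpolation=cv2.INTER_CUBIC)
cv2.imwrite("pics/su.png",a);cv2.imwrite("pics/tu.png",b)
E
```

```text
t 30.98 G [ 0.4535 -0.0269  0.2201] rackG [-153.5   28.4  220.1] F [-0.69  0.17 -0.2 ] w 39.9
rackF [-0.67  0.23 -0.2 ]
t 30.98 G [ 0.4535 -0.0269  0.2201] rackG [-153.5   28.4  220.1] F [-0.69  0.17 -0.2 ] w 39.9
```

View pics/wrist_u.png

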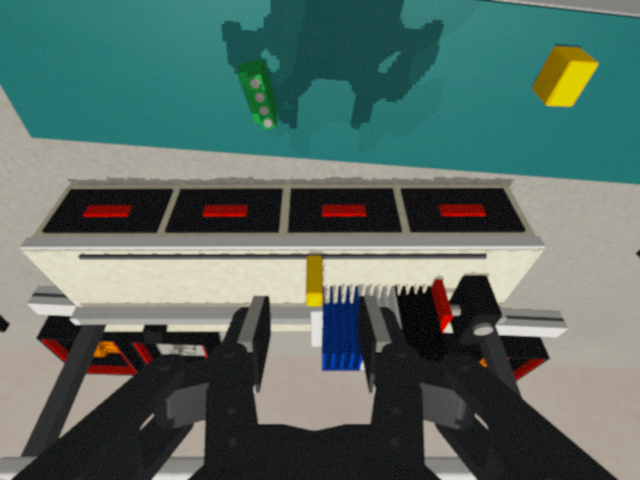

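View pics/su.png

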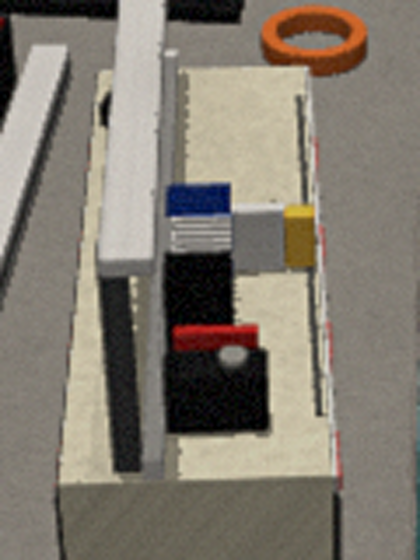

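View pics/tu.png

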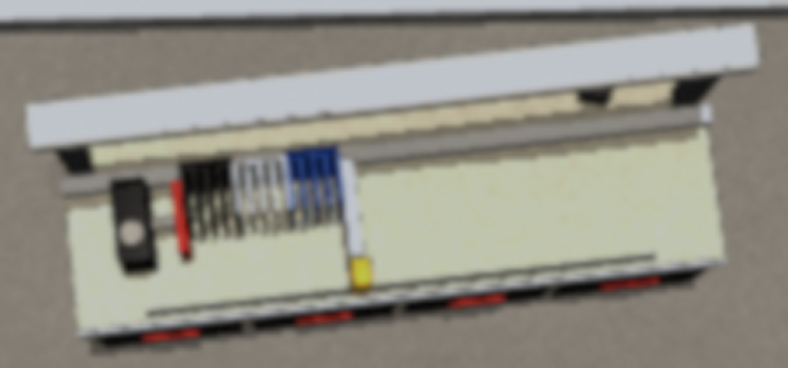

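Run:
```python
from h import *
for n in "su":
    s=pickle.load(open(f"wrist_{n}.pkl","rb"));im=cv2.imread(f"pics/wrist_{n}.png").astype(int)
    m=(im[...,2]>90)&(im[...,1]>70)&(im[...,0]<50); m[:, :285]=0; m[:,340:]=0; m[:240]=0
    ys=np.where(m.any(1))[0]; y0=ys.max()
    for y in (y0-4,y0-2): print(n,y,np.where(m[y])[0].min(),np.where(m[y])[0].max())
    for f in(.034,.0355,.037): print(f,[proj(s,rack(x,yy,.134)).round(1).tolist()[0] for x,yy in[(-.03,f),(-.03,f-.014)]])
for k in ("0","u"):
    im=cv2.imread(f"pics/top{'0' if k=='0' else '_u'}.png").astype(int)
    m=(im[...,2]>120)&(im[...,1]<90)&(im[...,0]<90);m[:188]=0;m[216:]=0;m[:,:270]=0;m[:,305:]=0
    y,x=np.nonzero(m);print(k,[(r,x[y==r].min(),x[y==r].max()) for r in (196,200,204,208)])
```

```text
s 368 292 322
s 370 293 321
0.034 [[321.3, 373.6], [287.1, 373.6]]
0.0355 [[325.0, 373.6], [290.7, 373.6]]
0.037 [[328.6, 373.6], [294.4, 373.6]]
u 301 307 322
u 303 307 321
0.034 [[321.3, 305.7], [304.4, 305.7]]
0.0355 [[323.1, 305.7], [306.2, 305.7]]
0.037 [[324.9, 305.7], [308.0, 305.7]]
0 [(196, np.int64(288), np.int64(290)), (200, np.int64(288), np.int64(291)), (204, np.int64(288), np.int64(291)), (208, np.int64(289), np.int64(292))]
u [(196, np.int64(285), np.int64(286)), (200, np.int64(285), np.int64(287)), (204, np.int64(285), np.int64(287)), (208, np.int64(286), np.int64(288))]
```

```bash
python3 -c "
from cell import manip
print(manip.hand_in())"
```

```text
the job is handed in; nothing more can be done
None
```

I placed the three heat sinks upright on the shelf, backs against the rear ledge and fins to the front: black at the red stop, then silver, then blue. I then pinched the plate's grip bar and slid the row together until the stop gave by about 8 mm. The plate stayed where I left it, I backed the arm clear, and I handed the job in about 31 s in. The hand-in gave no verdict.

**What the last checks showed**
- **Stop travel:** the tool moved 7.8 mm from the moment the wrist view showed the pad starting to move. The top view put the pad's shift at 3 to 4 pixels, about 7 to 8 mm.
- **Plate position:** its face is at rack y of about +35 mm, against a planned 35 to 36 mm.
- **Push force:** it rose from about 7.5–8.3 N while sliding to about 10 N at the end. That fits roughly 3 N in the spring, but single force readings vary by about 1 N.
- **The row:** the final pictures show the sinks touching, upright and square at the ledge. The wrist force reads near zero, so the robot touches nothing.
- **Bystanders:** the terminal block and yellow capacitor look unmoved in the last views. I did not measure the other bystanders again, but the arm did not go near them.

**What I could not check:** I never measured the contact forces between the sinks directly. I infer them from how far the spring was pressed.

**Disagreements:** one rack corner showed an offset of about 3 mm in the wrist view, and I gripped blue about 4 mm higher than planned. Neither visibly affected the result.

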